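# Clear the marking nest, close the guard and release the press-turn selector

### The job

Make the bench marking station ready to run: take the punch that was left on the bed out of the station and lay it flat in the low steel tray (not the deep bin), then slide the see-through guard fully shut over the bed. Only then press the sprung bar knob on the sloping console down and, keeping it down, turn it clockwise from the short tick to the long tick as far as it goes, and let it spring back up there. Leave everything else on the bench where it is.

Things in the scene. Friction and masses are not known exactly. Their poses are not given: they have to be found in the camera images.
- punch: Plain steel centre punch, loose, about 0.22 kg: square shank 90 mm long and 20 x 20 mm, then a 30 mm conical point, 120 mm in all. Origin in the middle of the length on its underside; x along the shank towards the point (the shank runs from x = -60 to +30 mm), z up. Lies on the bed of the station, whose steel top is 35 mm above the bench.
- tray: Low open steel tray, fixed, 130 (x) x 200 (y) x 28 (z) mm outside, walls and floor 5 mm. Origin at the centre of its underside, z up, y along its length. It and the deep bin may change places.
- scrap_bin: Deep grey scrap bin, fixed, 130 (x) x 150 (y) x 70 mm high, with offcuts in it; not used. Origin at the centre of its underside.
- station: Green bench marking station, fixed, 200 (x) x 340 (y) x 42 mm high over its two guard rails, which run along y at x = +-90 mm. Origin at the centre of its underside. The bed (150 x 150 mm, its top 35 mm above the bench) is in the -y half, centred at y = -85 mm; the open guard is parked over the +y half.
- guard (a joint): Travel of the sliding guard, an amber see-through hood in a dark frame, 176 (x) x 150 (y) mm, its top 94 mm above the bench. 0 = fully open, 0.165 m = fully shut; it moves along the station's -y, needs about 3 N and stays where it is left.
- guard_handle (a point): Centre of the guard's black handle bar, 90 mm along the station's x, 14 mm wide (y), 14 mm high, 131 mm above the bench (bar underside 30 mm above the hood). Moves with the guard; same axes as the station.
- console: Green console, fixed, 150 x 170 mm on the bench, with an aluminium panel 180 x 170 mm that slopes 0.52 rad (30 degrees) down towards the console's -x (its front, which looks left and away from the robot). Origin at the centre of its underside; the middle of the panel's face is at (0, 0, 95) mm. The knob stands there at a right angle to the panel.
- selector_grip (a point): Grip point of the black bar knob, on its axis, 36 mm out from the panel while up. z = knob axis, away from the panel; x = along the bar to its pointed nose. Bar x from -38 to +39 mm, 22 mm wide (y), from 18 to 50 mm out from the panel while up; pressing moves it 12 mm in. Below it are only a stem of 22 mm diameter and a flat 3 mm bezel of 62 mm diameter.
- plunger (a joint): How far the knob is pressed into the panel, m: 0 = up, 0.012 = fully down. Spring about 5 N at the top, 11 N at the bottom. A hidden lug blocks turning unless it is pressed more than about 0.008 m, and holds it down when it is let go between the two positions.
- selector (a joint): Turn of the knob, rad, clockwise as seen facing the panel: 0 = nose at the short tick (35 degrees left of straight up the panel), 1.22 = nose at the long tick (35 degrees right), with end stops at both. It can spring up only within about 0.1 of either end.
- spray_can: Aluminium can, 60 mm diameter, 120 mm high, loose bystander. Origin at the centre of its underside.
- rivet_jar: Jar, 68 mm diameter, 90 mm high, loose bystander. Origin at the centre of its underside.
- v_block: Dark steel V-block, 60 x 60 x 45 mm, loose bystander. Origin at the centre of its underside.
Mind the look-alikes: they are no part of the job. What is shaped like the tray but orange is not meant.

How it is judged:
By the outcome, as a careful person would: the job done as asked, in the order asked, and still so for the second after the job is handed in, with the robot touching nothing.
It also fails if it takes over 72 s, if anything falls off the work surface, if the arm or the gripper's body presses on something with over 40 N, if the wrist force passes 120 N, or if a joint passes its speed limit or range.

### The arm

A 7-joint arm with a two-finger parallel gripper is mounted at the origin on the work surface. World frame = base frame: x ahead of the robot, y to its left, z up, the work surface at z = 0. Lengths are in mm, angles in rad, forces in N, time in s.
With the tool pointing down it reaches from about 400 to 875 mm from the base axis. Payload 4.4 kg.
Tool frame: the origin (TCP) lies between the finger pads; the fingertips stand 17 mm ahead of it and the grasp point (between the pads) lies 2 mm behind it; z points along the fingers, y is the line along which they close (so a half turn about z gives the same grasp; the last joint's range is limited). The gripper opens to 85 mm and grips with 20 to 120 N. Pads are 22 mm wide; open, the fingers measure 114 mm over their backs; the gripper's body (76 mm by 85 mm) begins 54 mm behind the grasp point. The pads swing forward as they close: fully open they stand 13 mm farther back than shut.
Start: joints at [1.118, 0.628, 0.038, 1.517, -0.027, 0.996, -0.02], TCP at [245.225, -601.982, 248.313] pointing down, gripper open.
Joint ranges: [-3.06, 3.06], [-0.37, 2.12], [-1.25, 1.32], [0.18, 2.47], [-1.1, 4.24], [0.23, 1.98], [-2.94, 2.94]. Speed limits (rad/s): [2.57, 2.57, 3.14, 3.14, 3.14, 3.14, 3.14].

### API

Orientations are given as [roll, pitch, yaw] about the fixed x, y, z axes, in that order (R = Rz(yaw) Ry(pitch) Rx(roll)).
In Python, from cell import sensors, get_image, ctrl gives the robot as it stands.
- The arm moves only by the tool send_rows, never from a script. Its argument "series" is a list of rows, each a list of 3 entries, a list of its own where there are three numbers: the finger opening in mm, from 0 to 85.4, then the shift along the world's x, y, z in units of 60 mm (1.0 is 60 mm), then the turn, a rotation vector about the world's x, y, z in units of 5 degrees (1.0 is 5 degrees). A call has 1 to 8 rows; each row shifts and turns the commanded pose from where the row before left it; what a row does not reach is not made up. A row lasts 1/8 s, in which the tool goes at most 62.5 mm and 10.7 degrees, less where a joint would pass 70% of its speed; a pose out of reach is approached as far as the arm can. A call is refused whole if a number of a shift passes 1 or a number of a turn 1, either way. A call with a gripper value outside its range is refused whole. The fingers move at their own pace and stop on an object; the grip force is fixed at half the most. Time passes only in rows, so rows that do not move let the fingers close. It gives the time, the measured TCP pose, the force, the opening and the grip force at its end, in the units of the state.
- sensors.read_state(): the state, without advancing time (a new reading comes with each control period).
- get_image(name): name is "side" or "top" or "wrist"; returns a dict with "img" (480x640x3 uint8, red, green, blue), "depth" (480x640 float32, mm along the optical axis (not along the pixel's ray), 0 where there is no reading), "vfov" (degrees; the focal length in pixels is half the picture's height over the tangent of half this angle, whatever the lens; pixels are square), "cx", "cy" (the principal point, pixels), "world_to_cam" (4x4, takes a point from world to camera coordinates). Camera axes: x right, y down, z forward; pixel columns grow to the right and rows downward; lengths in mm; the calibration is good to about 2 mm. A picture is of the moment at which its call begins.
- ctrl.finish_job(): hands the job in; it is judged then, once.
The state is a dict: "clock": time; "qpos": joint angles; "qd": joint speeds; "tau": joint torques, N m; "eef_pos": TCP position; "tool_rot": TCP orientation; "force": force on the tool from outside, world axes, zero at the start; "torque": the same for the moment, N m; "width": finger opening in mm; "gripper_force": force on a finger pad.
Only numpy, scipy, OpenCV 4.12 (cv2) and the standard library are available. Lean on these libraries where they do the work, as an engineer would, in place of code of your own. Each camera call takes 0.05 s, during which the arm holds its last target. There are 200 camera calls.

## Working session

There is one attempt and no reset: what is moved stays moved. The work goes in short steps, Python scripts to look and compute and a tool call to move; the robot and the scene stay as the last step left them, time stands still between calls to the robot, and variables do not carry over. Pictures are saved under pics/ and viewed, at most 10 in all, crops included, and the job is handed in when it is done.

Besides the shell and the picture viewer there is one more tool, called in YAML: its name, and indented under it one key for each argument. send_rows: Moves the arm, as the interface text tells. Its arguments: {"type":"object","properties":{"series":{"type":"array"}},"required":["series"]}

```bash
mkdir -p pics
cat > h.py <<'E'
import numpy as np,cv2
from cell import sensors,get_image,ctrl
def grab(n,fn):
    d=get_image(n); cv2.imwrite(f'pics/{fn}.png',d['img'][:,:,::-1]); np.savez(f'pics/{fn}.npz',**d); return d
def load(fn): return dict(np.load(f'pics/{fn}.npz'))
def f(d): return 240/np.tan(np.radians(float(d['vfov']))/2)
def cloud(d):
    v,u=np.mgrid[:480,:640]; z=d['depth']; F=f(d)
    p=np.stack([(u-d['cx'])/F*z,(v-d['cy'])/F*z,z,np.ones_like(z)],-1)
    w=(p@np.linalg.inv(d['world_to_cam']).T)[...,:3]; w[z==0]=np.nan; return w
def onplane(d,u,v,h):
    M=np.linalg.inv(d['world_to_cam']); r=M[:3,:3]@np.array([(u-d['cx'])/f(d),(v-d['cy'])/f(d),1]); c=M[:3,3]
    return c+r*(h-c[2])/r[2]
E
python3 - <<'E'
from h import *
for n in('top','side'):
    d=grab(n,n+'0'); print(n,d['vfov'],d['cx'],d['cy'],np.linalg.inv(d['world_to_cam']).round(2).tolist())
print(sensors.read_state())
E
```

```text
top 46.63654190200805 322.8593827203354 248.02201247306832 [[0.01, -1.0, 0.05, 479.48], [-1.0, -0.01, -0.02, 113.49], [0.02, -0.05, -1.0, 1641.2], [0.0, 0.0, 0.0, 1.0]]
side 44.191977962816225 324.2479403402479 239.51336039433986 [[0.94, -0.2, 0.28, 11.68], [-0.34, -0.52, 0.78, -1426.15], [-0.01, -0.83, -0.56, 1172.77], [0.0, 0.0, 0.0, 1.0]]
{'clock': 0.1, 'qpos': array([ 1.11819057,  0.62923833,  0.0384333 ,  1.51825826, -0.02698345,
        0.99632258, -0.02000484]), 'qd': array([ 2.26828461e-04, -3.33680373e-03, -5.83558099e-04, -1.99333977e-03,
       -2.20142091e-03, -1.05739166e-03,  5.29335217e-05]), 'tau': array([ 4.81378855e-03, -5.64517736e+01,  1.23057727e+00, -1.93971151e+01,
        1.11670088e-02,  5.38333668e-03, -6.79588268e-06]), 'eef_pos': array([ 245.03066787, -601.47178495,  247.49386436]), 'tool_rot': array([-3.13988393e+00,  2.35379707e-05,  3.86819435e-01]), 'force': array([-0.72317625,  0.2729354 , -0.10319354]), 'torque': array([-0.03687856, -0.03324005,  0.00471911]), 'gripper_force': 0.0, 'width': 85.3736280837164}
```

View pics/top0.png

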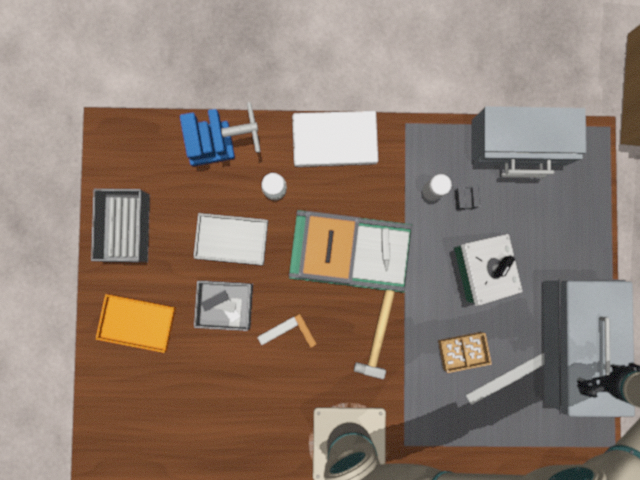

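View pics/side0.png

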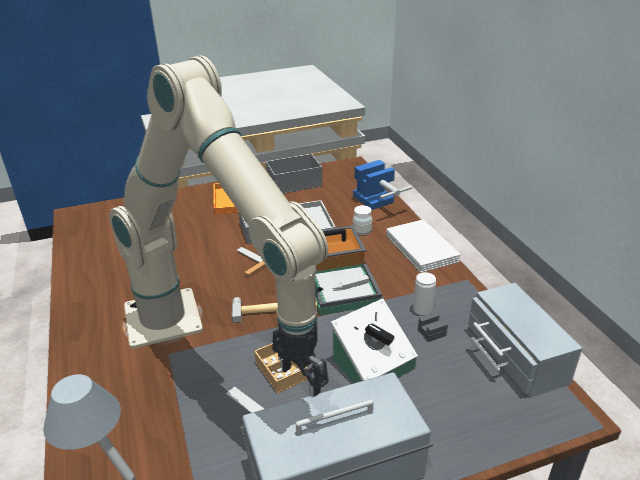

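The top view (x up, y left) shows the station at about (350,250) with its guard on the left and the punch at about (386,248). The tray is at (231,239), the bin at (223,305), and the console at (490,270) with its knob at (502,266). I'll enlarge both areas.

Run:
```python
from h import *
d=load('top0'); im=cv2.imread('pics/top0.png')
cv2.imwrite('pics/c1.png',cv2.resize(im[200:300,285:425],None,fx=5.7,fy=5.7,interpolation=cv2.INTER_CUBIC))
a=cv2.resize(im[225:315,445:535],(540,540),interpolation=cv2.INTER_CUBIC); cv2.imwrite('pics/c2.png',a)
w=cloud(d)
# depth: console panel fit
for (v,u) in [(250,475),(290,475),(250,505),(290,510),(270,470),(239,231),(239,196),(239,265),(305,223),(250,330),(247,386),(230,400),(270,385),(246,330),(265,503)]: print((v,u),w[v,u].round(1))
```

```text
(250, 475) [ 559.8 -335.3  117.3]
(290, 475) [ 450.3 -328.6  139. ]
(250, 505) [ 563.7 -437.2   63.8]
(290, 510) [ 450.  -448.9   69.4]
(270, 470) [ 504.2 -314.8  140.1]
(239, 231) [589.  352.2   3.4]
(239, 196) [586.  449.3  29. ]
(239, 265) [589.4 251.4  16.6]
(305, 223) [396.3 369.3  17.8]
(250, 330) [553.8  65.1 136.6]
(247, 386) [568.3 -97.3  57.7]
(230, 400) [ 619.7 -141.3   31.7]
(270, 385) [502.9 -97.7  36.1]
(246, 330) [564.8  65.1 132.4]
(265, 503) [ 518.9 -406.2  136.3]
```

View pics/c1.png

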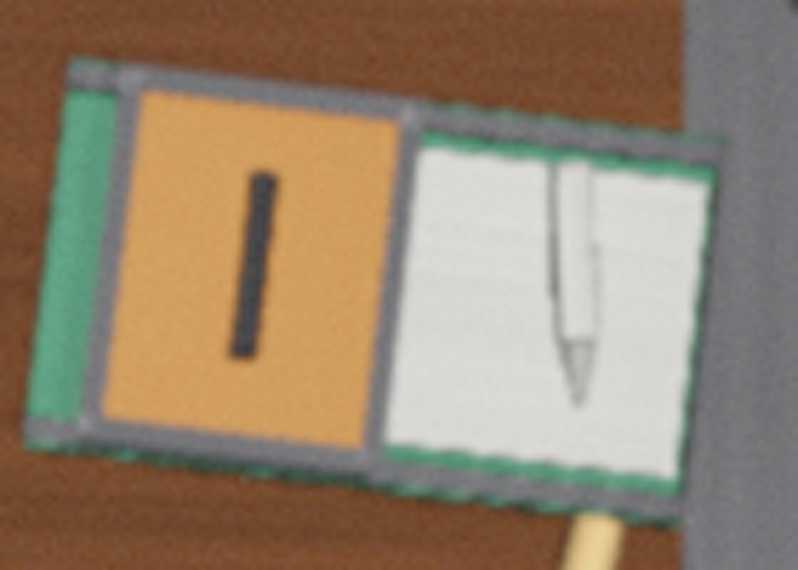

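View pics/c2.png

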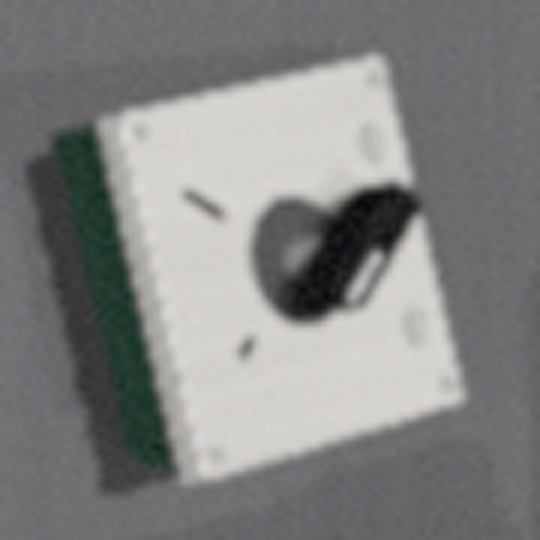

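The punch tail is at crop-1 (574,160) and its point at (577,407), both clear of the guard. The knob nose points lower-left to the short tick at crop-2 (248,347). The long tick is at (205,203).

Run:
```python
from h import *
d=load('top0'); w=cloud(d)
P=lambda c,h:np.array([onplane(d,285+(x+.5)/5.7-.5,200+(y+.5)/5.7-.5,h)[:2] for x,y in c])
S=P([(70,60),(725,135),(685,525),(25,445)],42); print('station',S.round(1).tolist(),S.mean(0))
for a,b in((0,1),(3,2),(3,0),(2,1)): v=S[b]-S[a]; print(np.linalg.norm(v),np.degrees(np.arctan2(v[1],v[0])))
pu=P([(575,162),(579,340),(577,407)],50); print('punch',pu.round(1).tolist())
H=P([(264,173),(243,357)],138); print('handle',H.round(1).tolist(),H.mean(0))
# console
M=np.linalg.inv(d['world_to_cam']);c=M[:3,3]
pts=np.concatenate([w[243:300,468:480].reshape(-1,3),w[278:298,480:512].reshape(-1,3)])
pts=pts[np.isfinite(pts).all(1)]
for _ in range(6):
    m=np.median(pts,0) if _==0 else pts.mean(0); n=np.linalg.svd(pts-m,full_matrices=False)[2][2]; n*=np.sign(n[2]); r=(pts-m)@n; pts=pts[abs(r)<max(3,1.5*r.std())]
print('n',n,len(pts),m,np.degrees(np.arccos(n[2])))
def onp(x,y):
    u,v=445+(x+.5)/6-.5,225+(y+.5)/6-.5
    r=M[:3,:3]@np.array([(u-d['cx'])/f(d),(v-d['cy'])/f(d),1]); return c+r*((m-c)@n)/(r@n)
C=np.array([onp(*q) for q in[(118,113),(381,57),(466,402),(190,484)]]);print('panel',C.round(1).tolist(),C.mean(0))
for a,b in((0,1),(3,2),(3,0),(2,1)): print(np.linalg.norm(C[b]-C[a]),(C[b]-C[a])/np.linalg.norm(C[b]-C[a]))
print('ticks',onp(205,203),onp(248,347),'bezel',onp(297,258))
# tray
t=w[205:275,185:275]; k=(t[...,2]>18)&(t[...,2]<45); q=t[k][:,:2].astype(np.float32); 
print('tray',cv2.minAreaRect(q))
```

```text
station [[672.4, 158.9], [638.8, -173.8], [441.2, -154.2], [477.6, 178.7]] [557.5038706    2.41833742]
334.35998763445986 -95.7581264686727
334.923684442391 -96.233746536579
195.7999021133366 -5.81616536730161
198.58033204467037 -5.656040411375815
punch [[623.3, -96.5], [533.6, -99.0], [499.9, -98.2]]
handle [[608.1, 63.3], [520.5, 72.3]] [564.33615801  67.76694843]
n [ 0.1121835  -0.48084444  0.86959961] 866 [ 483.67337213 -365.15862521  114.23444367] 29.5878545478973
panel [[576.2, -299.7, 138.5], [610.5, -451.1, 50.4], [445.5, -491.5, 49.3], [409.4, -330.8, 142.8]] [ 510.39701549 -393.25585747   95.25059258]
178.48906647167973 [ 0.19213757 -0.84811216 -0.49374985]
189.42398647240412 [ 0.19085221 -0.8484047  -0.49374579]
169.7752005848103 [ 0.98280691  0.18284089 -0.02568618]
169.8690452674295 [0.97132888 0.23766131 0.00610747]
ticks [ 536.66776567 -345.28265873  118.38825363] [ 470.94905986 -365.77521802  115.53501074] bezel [ 512.49237196 -395.79738362   93.57494427]
tray ((587.294189453125, 352.1197509765625), (201.5045928955078, 130.1886749267578), 85.22557067871094)
```

send_rows:
  series:
    - [85, [0.5, 0.7, 0], [0, 0, -0.4]]
    - [85, [0.5, 0.7, 0], [0, 0, -0.4]]
    - [85, [0.5, 0.7, 0], [0, 0, -0.4]]
    - [85, [0.5, 0.7, 0], [0, 0, -0.4]]
    - [85, [0.5, 0.7, 0], [0, 0, -0.4]]
    - [85, [0.5, 0.7, 0], [0, 0, -0.4]]
    - [85, [0.5, 0.7, 0], [0, 0, -0.4]]
    - [85, [0.5, 0.7, 0], [0, 0, -0.4]]

```text
clock: 1.1
eef_pos: [485.9, -264.5, 248.1]
tool_rot: [-3.141, 0.0, 0.106]
force: [0.7, -1.0, 0.0]
width: 85.0
gripper_force: 0.0
```

send_rows:
  series:
    - [70, [0.5, 0.7, 0], [0, 0, -0.4]]
    - [70, [0.5, 0.7, 0], [0, 0, -0.4]]
    - [70, [0.5, 0.7, 0], [0, 0, -0.44]]
    - [70, [0, 0.7, -0.5], [0, 0, 0]]
    - [70, [0, 0, -0.5], [0, 0, 0]]
    - [70, [0, 0, 0], [0, 0, 0]]
    - [70, [0, 0, 0], [0, 0, 0]]

```text
clock: 1.98
eef_pos: [575.7, -99.1, 189.1]
tool_rot: [3.141, -0.001, -0.002]
force: [1.4, 0.5, 0.3]
width: 70.1
gripper_force: 0.0
```

Run:
```python
from h import *
d=grab('wrist','w1'); print(np.linalg.inv(d['world_to_cam']).round(2).tolist(), sensors.read_state()['qpos'].round(2))
```

```text
[[-0.0, -0.96, -0.27, 643.7], [-1.0, 0.0, 0.0, -99.81], [0.0, 0.27, -0.96, 314.92], [0.0, 0.0, 0.0, 1.0]] [ 0.05  0.61  0.12  1.77 -0.1   0.77 -1.36]
```

View pics/w1.png

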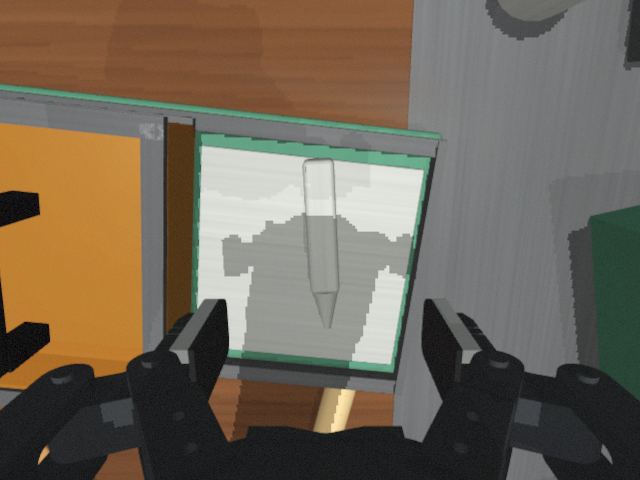

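The wrist view shows the shank from (318,158) to (325,292), with the tip at (328,327).

Run:
```python
from h import *
d=load('w1'); w=cloud(d)
for (u,v,h) in [(318,158,55),(324.5,292,55),(328,327,45),(306,215,55),(336,215,55)]: print(onplane(d,u,v,h).round(1))
for u,v in[(320,200),(324,270),(270,200)]: print(w[v,u].round(1))
```

```text
[623.6 -95.6  55. ]
[534.  -99.4  55. ]
[ 502.5 -101.8   45. ]
[587.5 -87.6  55. ]
[ 587.4 -107.    55. ]
[597.2 -96.7  54.6]
[550.2 -99.1  56. ]
[593.9 -62.2  35.9]
```

send_rows:
  series:
    - [60, [-0.04, 0.02, -0.7], [0, 0, 0.5]]
    - [60, [0, 0, -0.7], [0, 0, 0]]
    - [60, [0, 0, -0.5], [0, 0, 0]]
    - [60, [0, 0, -0.37], [0, 0, 0]]
    - [60, [0, 0, 0], [0, 0, 0]]
    - [15, [0, 0, 0], [0, 0, 0]]
    - [15, [0, 0, 0], [0, 0, 0]]
    - [15, [0, 0, 0], [0, 0, 0]]

```text
clock: 3.02
eef_pos: [573.9, -97.1, 53.7]
tool_rot: [3.141, -0.003, 0.043]
force: [-1.1, -0.2, 6.4]
width: 18.5
gripper_force: 59.8
```

send_rows:
  series:
    - [15, [0, 0, 0], [0, 0, 0]]
    - [15, [0, 0, 0], [0, 0, 0]]
    - [15, [0, 0, 0], [0, 0, 0]]

```text
clock: 3.4
eef_pos: [573.9, -97.1, 53.7]
tool_rot: [3.141, -0.003, 0.043]
force: [0.2, 0.0, 6.2]
width: 18.8
gripper_force: 59.8
```

send_rows:
  series:
    - [15, [0, 0, 0.3], [0, 0, 0]]
    - [15, [0, 0, 0.6], [0, 0, 0]]
    - [15, [0, 0, 0.9], [0, 0, 0]]
    - [15, [0, 0, 0.9], [0, 0, 0.5]]
    - [15, [0, 0.5, 0], [0, 0, 1]]
    - [15, [0, 0.7, 0], [0, 0, 1]]
    - [15, [0, 0.7, 0], [0, 0, 1]]
    - [15, [0, 0.7, 0], [0, 0, 1]]

```text
clock: 4.4
eef_pos: [571.5, 61.6, 213.8]
tool_rot: [-3.141, 0.001, 0.44]
force: [0.2, 0.7, -2.6]
width: 19.0
gripper_force: 58.9
```

send_rows:
  series:
    - [15, [0.03, 0.7, 0], [0, 0, 1]]
    - [15, [0.03, 0.7, 0], [0, 0, 1]]
    - [15, [0.03, 0.7, 0], [0, 0, 1]]
    - [15, [0.03, 0.7, 0], [0, 0, 1]]
    - [15, [0.03, 0.7, 0], [0, 0, 1]]
    - [15, [0.03, 0.7, 0], [0, 0, 1]]
    - [15, [0.03, 0.5, 0], [0, 0, 1]]
    - [15, [0.03, 0.3, 0], [0, 0, 1]]

```text
clock: 5.4
eef_pos: [584.8, 362.3, 213.3]
tool_rot: [-3.139, 0.001, 1.141]
force: [0.4, -0.5, -2.9]
width: 18.2
gripper_force: 58.9
```

send_rows:
  series:
    - [15, [0, 0, -0.3], [0, 0, 1]]
    - [15, [0, 0, -0.6], [0, 0, 1]]
    - [15, [0, 0, -0.6], [0, 0, 1]]
    - [15, [0, 0, -0.5], [0, 0, 1]]
    - [15, [0, 0, 0], [0, 0, 0]]
    - [15, [0, 0, 0], [0, 0, 0]]

```text
clock: 6.15
eef_pos: [587.2, 360.0, 95.1]
tool_rot: [3.141, -0.001, 1.482]
force: [1.6, 0.7, -2.7]
width: 18.7
gripper_force: 58.9
```

send_rows:
  series:
    - [15, [0, 0, -0.5], [0, 0, 0]]
    - [15, [0, 0, -0.4], [0, 0, 0]]
    - [15, [0, 0, -0.2], [0, 0, 0]]
    - [15, [0, 0, -0.06], [0, 0, 0]]
    - [15, [0, 0, 0], [0, 0, 0]]
    - [15, [0, 0, 0], [0, 0, 0]]

```text
clock: 6.9
eef_pos: [587.9, 359.7, 25.7]
tool_rot: [3.14, -0.001, 1.483]
force: [-0.3, -0.4, -2.5]
width: 18.6
gripper_force: 59.0
```

send_rows:
  series:
    - [15, [0, 0, -0.03], [0, 0, 0]]
    - [15, [0, 0, 0], [0, 0, 0]]
    - [15, [0, 0, 0], [0, 0, 0]]

```text
clock: 7.28
eef_pos: [587.8, 359.6, 23.8]
tool_rot: [3.14, -0.001, 1.483]
force: [-1.1, -1.1, 5.9]
width: 18.8
gripper_force: 59.9
```

send_rows:
  series:
    - [50, [0, 0, 0], [0, 0, 0]]
    - [50, [0, 0, 0], [0, 0, 0]]
    - [50, [0, 0, 0], [0, 0, 0]]
    - [50, [0, 0, 0.4], [0, 0, 0]]
    - [50, [0, 0, 0.8], [0, 0, 0]]
    - [50, [0, 0, 0.9], [0, 0, -1]]
    - [50, [0, 0, 0.8], [0, 0, -1]]
    - [50, [0, -0.3, 0.3], [0, 0, -1]]

```text
clock: 8.28
eef_pos: [588.1, 344.4, 220.7]
tool_rot: [3.138, -0.008, 1.221]
force: [-0.3, -0.0, -0.7]
width: 49.8
gripper_force: 0.0
```

send_rows:
  series:
    - [50, [-0.05, -0.6, 0], [0, 0, -1]]
    - [50, [-0.05, -0.6, 0], [0, 0, -1]]
    - [50, [-0.05, -0.6, 0], [0, 0, -1]]
    - [50, [-0.05, -0.6, 0], [0, 0, -1]]
    - [50, [-0.05, -0.6, 0], [0, 0, -1]]
    - [50, [-0.05, -0.6, 0], [0, 0, -1]]
    - [50, [-0.05, -0.6, 0], [0, 0, -1]]
    - [50, [-0.04, -0.37, 0], [0, 0, -1]]

```text
clock: 9.28
eef_pos: [564.0, 65.2, 216.3]
tool_rot: [3.141, -0.002, 0.517]
force: [-0.1, 0.4, -0.1]
width: 50.2
gripper_force: 0.0
```

send_rows:
  series:
    - [50, [0, 0, 0], [0, 0, -1]]
    - [50, [0, 0, 0], [0, 0, -1]]
    - [50, [0, 0, 0], [0, 0, -1]]
    - [50, [0, 0, 0], [0, 0, -1]]
    - [50, [0, 0, 0], [0, 0, -1]]
    - [50, [0, 0, 0], [0, 0, -1]]
    - [50, [0, 0, 0], [0, 0, -1]]
    - [50, [0, 0, 0], [0, 0, -0.15]]

```text
clock: 10.28
eef_pos: [564.0, 68.0, 215.4]
tool_rot: [-3.141, -0.001, -0.101]
force: [0.4, -0.1, 0.7]
width: 50.0
gripper_force: 0.0
```

Run:
```python
from h import *
a=grab('wrist','w2')['img'];b=grab('top','t2')['img'][190:350,180:420]
w=np.vstack([cv2.resize(a,(400,300)),cv2.resize(b,(400,267))]); cv2.imwrite('pics/m2.png',w[:,:,::-1])
print(sensors.read_state()['eef_pos'],sensors.read_state()['tool_rot'],sensors.read_state()['qpos'].round(2))
```

```text
[563.96572378  67.64312941 215.17415269] [-3.14093355e+00 -6.51080658e-04 -9.96130429e-02] [-0.27  0.55  0.15  1.79 -0.11  0.8  -1.73]
```

View pics/m2.png

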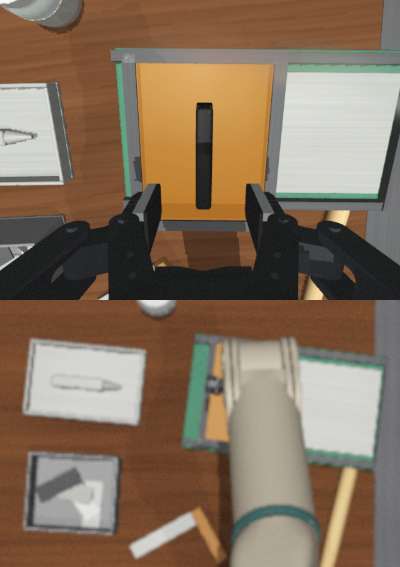

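The punch lies flat in the tray (crop at (85,382)). The handle is centred between the fingers.

send_rows:
  series:
    - [50, [0, 0, -0.6], [0, 0, 0]]
    - [50, [0, 0, -0.5], [0, 0, 0]]
    - [50, [0, 0, -0.3], [0, 0, 0]]
    - [24, [0, 0, 0], [0, 0, 0]]
    - [24, [0, 0, 0], [0, 0, 0]]
    - [24, [0, 0, 0], [0, 0, 0]]

```text
clock: 11.12
eef_pos: [564.6, 67.1, 131.8]
tool_rot: [-3.141, -0.002, -0.101]
force: [1.3, 0.1, -0.2]
width: 24.2
gripper_force: 0.0
```

send_rows:
  series:
    - [24, [-0.02, -0.2, 0], [0, 0, 0]]
    - [24, [-0.04, -0.4, 0], [0, 0, 0]]
    - [24, [-0.05, -0.5, 0], [0, 0, 0]]
    - [24, [-0.05, -0.5, 0], [0, 0, 0]]
    - [24, [-0.05, -0.5, 0], [0, 0, 0]]
    - [24, [-0.04, -0.4, 0], [0, 0, 0]]
    - [24, [-0.02, -0.2, 0], [0, 0, 0]]
    - [24, [0, 0, 0], [0, 0, 0]]

```text
clock: 12.12
eef_pos: [548.1, -83.7, 131.2]
tool_rot: [-3.127, 0.002, -0.095]
force: [0.5, 24.7, 4.6]
width: 23.9
gripper_force: 12.1
```

Run:
```python
from h import *
a=grab('wrist','w3')['img'];b=grab('top','t3')['img'][190:310,270:430]
w=np.vstack([cv2.resize(a,(400,300)),cv2.resize(b,(400,300))]); cv2.imwrite('pics/m3.png',w[:,:,::-1])
s=sensors.read_state();print(s['eef_pos'],s['tool_rot'],s['force'],s['width'])
```

```text
[548.09745847 -83.7269573  131.16530021] [-3.12794130e+00  1.89411713e-03 -9.41393179e-02] [-0.21112405 24.33868287  4.11571966] 24.078531132878048
```

View pics/m3.png

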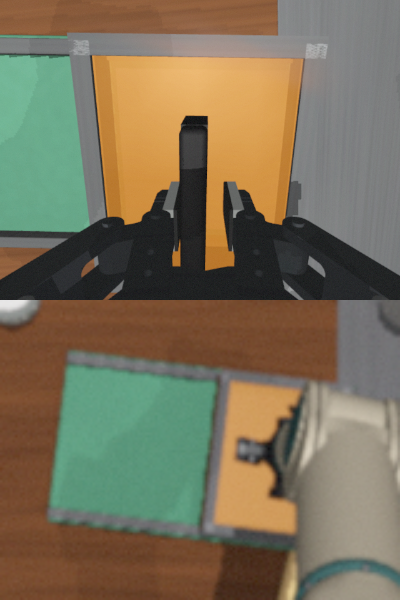

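The guard looks shut or nearly so, with the bar resting on the +y pad. I'll measure its travel.

Run:
```python
from h import *
a=load('w2');b=load('w3')
k=1.6
# bar far end corners (top z138) in both wrist views (400-wide coords)
for d,c in((a,[(196,103),(212,103)]),(b,[(179,127),(207,127)])):
    q=np.array([onplane(d,x*k,y*k,138) for x,y in c]);print(q.round(1).tolist(),q.mean(0))
for d in(a,b):
    w=cloud(d); m=(abs(w[...,2]-136)<5); m[300:]=0; m[:,:250]=0;m[:,360:]=0; q=w[m];print(len(q),np.nanmin(q,0),np.nanmax(q,0))
```

```text
[[613.4, 67.9, 138.0], [612.1, 55.4, 138.0]] [612.75243193  61.65109438 138.        ]
[[594.8, -77.7, 138.0], [593.6, -90.7, 138.0]] [594.18299073 -84.19508225 138.        ]
3430 [540.0445841   55.49091951 131.02686178] [609.61061082  76.04254083 140.22352696]
4319 [562.20930705 -90.35956932 131.05110465] [593.81423347 -73.73238416 139.99010751]
```

send_rows:
  series:
    - [24, [-0.01, -0.07, 0], [0, 0, 0]]
    - [24, [0, 0, 0], [0, 0, 0]]
    - [24, [0, 0, 0], [0, 0, 0]]

```text
clock: 12.6
eef_pos: [548.1, -83.9, 131.1]
tool_rot: [-3.124, 0.002, -0.091]
force: [2.2, 31.1, 5.1]
width: 24.1
gripper_force: 15.8
```

It's a hard stop, so the guard is shut. Next I'll back off, lift, and work out the knob pose.

send_rows:
  series:
    - [24, [0.03, 0.3, 0], [0, 0, 0]]
    - [60, [0, 0, 0], [0, 0, 0]]
    - [60, [0, 0, 0], [0, 0, 0]]
    - [60, [0, 0, 0.5], [0, 0, 0]]
    - [60, [0, 0, 0.8], [0, 0, 0]]
    - [60, [0, 0, 0.8], [0, 0, 0]]
    - [60, [0, 0, 0.4], [0, 0, 0]]
    - [60, [0, 0, 0], [0, 0, 0]]

```text
clock: 13.6
eef_pos: [549.7, -83.4, 282.7]
tool_rot: [3.141, -0.005, -0.104]
force: [0.7, -0.7, 0.1]
width: 60.2
gripper_force: 0.0
```

Run:
```python
from h import *
from scipy.spatial.transform import Rotation as R
s=sensors.read_state(); p=s['eef_pos']; R0=R.from_euler('xyz',s['tool_rot'])
th=np.radians(-77.8); a=np.array([np.cos(th),np.sin(th),0]); z=np.array([0,0,1.])
n=a*.5+z*np.cos(np.pi/6); u=-a*np.cos(np.pi/6)+z*.5; r=np.cross(-n,u)
c=u*np.sin(np.radians(35))+r*np.cos(np.radians(35))
G=np.array([511.4,-394.5,94.8])+36*n
R1=R.from_matrix(np.stack([np.cross(c,-n),c,-n],1))
print(p,s['qpos'].round(2),'n',n,'r',r,'c',c,'G',G)
rv=(R1*R0.inv()).as_rotvec(degrees=True); print('turn units',rv/5,np.linalg.norm(rv), 'shift units',(G+110*n-p)/60)
print(R1.as_euler('xyz'))
```

```text
[549.6770736  -83.40721164 282.70406909] [ 0.01  0.45  0.14  1.75 -0.07  0.94 -1.5 ] n [ 0.1056624  -0.48870795  0.8660254 ] r [0.97741589 0.2113248  0.        ] c [0.69568049 0.65862066 0.28678822] G [ 515.20384634 -412.0934861   125.97691454]
turn units [ 3.94419415 -6.71342008 27.81136876] 144.40385286007557 shift units [-0.38083939 -6.37406914 -1.024406  ]
[ 2.82180432 -0.42198927  2.46364707]
```

send_rows:
  series:
    - [60, [0, -0.2, 0], [0.14, -0.24, 0.993]]
    - [60, [0, -0.23, 0], [0.14, -0.24, 0.993]]
    - [60, [0, -0.23, 0], [0.14, -0.24, 0.993]]
    - [60, [0, -0.23, 0], [0.14, -0.24, 0.993]]
    - [60, [0, -0.23, 0], [0.14, -0.24, 0.993]]
    - [60, [0, -0.23, 0], [0.14, -0.24, 0.993]]
    - [60, [0, -0.23, 0], [0.14, -0.24, 0.993]]
    - [60, [0, -0.23, 0], [0.14, -0.24, 0.993]]

```text
clock: 14.6
eef_pos: [547.5, -191.2, 278.9]
tool_rot: [-3.086, -0.181, 0.59]
force: [-0.1, -0.7, 0.8]
width: 60.2
gripper_force: 0.0
```

send_rows:
  series:
    - [60, [-0.02, -0.23, 0], [0.14, -0.24, 0.993]]
    - [60, [-0.02, -0.23, 0], [0.14, -0.24, 0.993]]
    - [60, [-0.02, -0.23, 0], [0.14, -0.24, 0.993]]
    - [60, [-0.02, -0.23, 0], [0.14, -0.24, 0.993]]
    - [60, [-0.02, -0.23, 0], [0.14, -0.24, 0.993]]
    - [60, [-0.02, -0.23, 0], [0.14, -0.24, 0.993]]
    - [60, [-0.02, -0.23, 0], [0.14, -0.24, 0.993]]
    - [60, [-0.02, -0.23, 0], [0.14, -0.24, 0.993]]

```text
clock: 15.6
eef_pos: [537.7, -301.5, 278.6]
tool_rot: [3.117, -0.357, 1.306]
force: [1.2, 0.3, 0.4]
width: 59.9
gripper_force: 0.0
```

send_rows:
  series:
    - [60, [-0.02, -0.23, 0], [0.14, -0.24, 0.993]]
    - [60, [-0.02, -0.23, 0], [0.14, -0.24, 0.993]]
    - [60, [-0.02, -0.23, 0], [0.14, -0.24, 0.993]]
    - [60, [-0.02, -0.23, 0], [0.14, -0.24, 0.993]]
    - [60, [-0.02, -0.23, -0.1], [0.14, -0.24, 0.993]]
    - [60, [-0.02, -0.23, -0.1], [0.14, -0.24, 0.993]]
    - [60, [-0.02, -0.23, -0.1], [0.14, -0.24, 0.993]]
    - [60, [-0.02, -0.23, -0.1], [0.14, -0.24, 0.993]]

```text
clock: 16.6
eef_pos: [528.0, -411.8, 254.1]
tool_rot: [2.927, -0.435, 2.075]
force: [0.6, -0.9, 0.3]
width: 60.0
gripper_force: 0.0
```

send_rows:
  series:
    - [60, [-0.02, -0.23, -0.15], [0.14, -0.24, 0.993]]
    - [60, [-0.02, -0.23, -0.15], [0.14, -0.24, 0.993]]
    - [60, [-0.02, -0.2, -0.15], [0.14, -0.24, 0.993]]
    - [60, [0, -0.2, -0.15], [0.14, -0.24, 0.993]]
    - [60, [0, 0, 0], [0, 0, 0]]
    - [60, [0, 0, 0], [0, 0, 0]]

```text
clock: 17.35
eef_pos: [525.5, -461.9, 219.9]
tool_rot: [2.821, -0.417, 2.463]
force: [-1.3, -0.2, 0.4]
width: 60.1
gripper_force: 0.0
```

Run:
```python
from h import *
a=grab('wrist','w4')['img'];b=grab('top','t4')['img'][190:310,270:430]
w=np.hstack([cv2.resize(a,None,fx=.75,fy=.75),cv2.resize(b,(320,240))[:,:,:] if 0 else np.vstack([cv2.resize(b,(320,240)),np.zeros((120,320,3),np.uint8)])]); cv2.imwrite('pics/m4.png',w[:,:,::-1])
s=sensors.read_state();print(s['eef_pos'],s['tool_rot'],s['force'],s['qpos'].round(2))
```

```text
[ 525.88431974 -461.87635742  221.09862467] [ 2.82157582 -0.41567652  2.46355908] [-0.63841484 -0.04722831  0.34815179] [ 1.    1.06 -0.59  0.87  0.15  1.7   1.4 ]
```

View pics/m4.png

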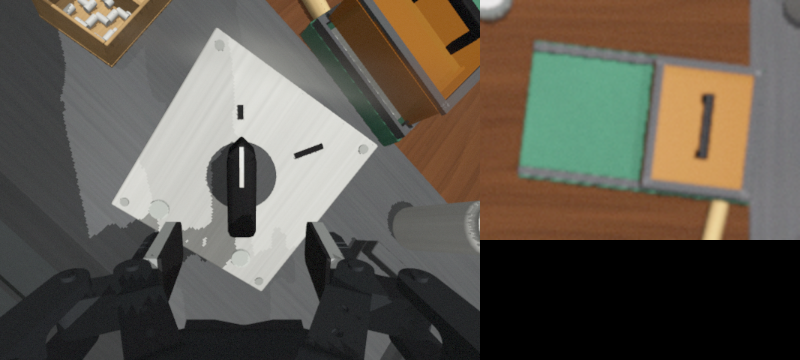

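The knob bar is centred and lined up between the fingers: nose (241,138), tail (242,236). The guard sits at the station's end.

Run:
```python
from h import *
from scipy.spatial.transform import Rotation as R
d=load('w4'); s=sensors.read_state(); p=s['eef_pos']; T=R.from_euler('xyz',s['tool_rot']).as_matrix()
M=np.linalg.inv(d['world_to_cam']); n=np.array([.1057,-.4887,.866]); C=np.array([511.4,-394.5,94.8])
w=cloud(d).reshape(480,640,3)
# refit panel
q=np.concatenate([w[60:180,270:420].reshape(-1,3)]); q=q[np.isfinite(q).all(1)]; q=q[abs((q-C)@n)<8]
m=q.mean(0); nf=np.linalg.svd(q-m,full_matrices=False)[2][2]; nf*=np.sign(nf[2]); print('n fit',nf,'offset',(m-C)@n,len(q))
def pix(x,y,h):
    r=M[:3,:3]@np.array([(x/.75-d['cx'])/f(d),(y/.75-d['cy'])/f(d),1]); c=M[:3,3]; return c+r*((C+h*n-c)@n)/(r@n)
loc=lambda P:(T.T@(P-p)).round(1)
a=pix(241,140,50);b=pix(242,232,50);z=pix(241,176,3)
print('nose',loc(a),'tail',loc(b),'bezel',loc(z),'len',np.linalg.norm(a-b),'axis pt',loc(C+36*n),'tool z.n',T[:,2]@nf)
t=w[int(200/.75),int(242/.75)]; print('bar top out',(t-C)@n, loc(t))
print('T',T.round(3).tolist())
print('guard', [onplane(load('t4'),270+x/2,190+y/2,138)[:2].round(1) for x,y in((709-480,95),(702-480,157))])
```

```text
n fit [ 0.11433164 -0.48233488  0.86849372] offset 1.2750636731738005 14310
nose [36.6 -3.1 93.6] tail [-34.7  -2.6  94. ] bezel [ -2.4  -3.6 140.9] len 71.36597572293809 axis pt [ -2.2  -2.  107.9] tool z.n -0.9999089338973307
bar top out 50.44170169382167 [-7.9 -2.9 93.4]
T [[-0.712, 0.694, -0.101], [0.574, 0.66, 0.485], [0.404, 0.288, -0.868]]
guard [array([589.5, -82.4]), array([505.3, -73.4])]
```

send_rows:
  series:
    - [55, [-0.06, 0.25, -0.5], [0, 0, 0]]
    - [55, [-0.06, 0.25, -0.5], [0, 0, 0]]
    - [55, [-0.04, 0.2, -0.36], [0, 0, 0]]
    - [55, [-0.03, 0.105, -0.2], [0, 0, 0]]
    - [55, [0, 0, 0], [0, 0, 0]]
    - [18, [0, 0, 0], [0, 0, 0]]
    - [18, [0, 0, 0], [0, 0, 0]]
    - [18, [0, 0, 0], [0, 0, 0]]

```text
clock: 18.45
eef_pos: [515.5, -414.5, 128.3]
tool_rot: [2.821, -0.413, 2.464]
force: [1.1, -0.7, 3.6]
width: 20.9
gripper_force: 60.7
```

send_rows:
  series:
    - [18, [0, 0, 0], [0, 0, 0]]
    - [18, [0, 0, 0], [0, 0, 0]]

```text
clock: 18.7
eef_pos: [515.4, -414.1, 127.6]
tool_rot: [2.821, -0.414, 2.464]
force: [2.0, -0.8, 4.0]
width: 21.2
gripper_force: 60.7
```

send_rows:
  series:
    - [18, [-0.01, 0.05, -0.08], [0, 0, 0]]
    - [18, [-0.01, 0.05, -0.08], [0, 0, 0]]
    - [18, [-0.01, 0.04, -0.08], [0, 0, 0]]
    - [18, [0, 0, 0], [0, 0, 0]]
    - [18, [0, 0, 0], [0, 0, 0]]

```text
clock: 19.32
eef_pos: [514.2, -408.6, 117.9]
tool_rot: [2.822, -0.409, 2.461]
force: [-0.6, -7.9, 24.1]
width: 21.2
gripper_force: 63.5
```

send_rows:
  series:
    - [18, [0, 0, 0], [-0.11, 0.489, -0.866]]
    - [18, [0, 0, 0], [-0.11, 0.489, -0.866]]
    - [18, [0, 0, 0], [-0.11, 0.489, -0.866]]
    - [18, [0, 0, 0], [-0.11, 0.489, -0.866]]
    - [18, [0, 0, 0], [-0.11, 0.489, -0.866]]
    - [18, [0, 0, 0], [-0.11, 0.489, -0.866]]
    - [18, [0, 0, 0], [0, 0, 0]]

```text
clock: 20.2
eef_pos: [514.1, -408.6, 117.9]
tool_rot: [3.089, -0.507, 1.885]
force: [0.6, -8.4, 24.4]
width: 21.0
gripper_force: 63.7
```

```bash
cat > s.py <<'E'
from h import *
from scipy.spatial.transform import Rotation as R
s=sensors.read_state(); T=R.from_euler('xyz',s['tool_rot']).as_matrix()
R0=R.from_euler('xyz',[2.822,-.413,2.463]); n=np.array([.1057,-.4887,.866])
rv=(R.from_matrix(T)*R0.inv()).as_rotvec(degrees=True)
print(s['clock'],s['eef_pos'],s['force'],'f.n',s['force']@n,'tq.n',s['torque']@n,'turn',rv,rv@n,'out',(s['eef_pos']-np.array([511.4,-394.5,94.8]))@n,'q',s['qpos'].round(2))
E
python3 s.py
```

```text
20.2 [ 514.09900473 -408.59514622  117.94410635] [ 0.63456748 -8.39400854 24.44867041] f.n 25.341774336442228 tq.n -0.0390685473754217 turn [ -3.37706024  14.44027938 -26.15440609] -30.06363547522082 out 27.216378854497115 q [ 0.96  1.05 -0.44  1.16  0.06  1.38  0.93]
```

send_rows:
  series:
    - [18, [0, 0, 0], [-0.106, 0.489, -0.866]]
    - [18, [0, 0, 0], [-0.106, 0.489, -0.866]]
    - [18, [0, 0, 0], [-0.106, 0.489, -0.866]]
    - [18, [0, 0, 0], [-0.106, 0.489, -0.866]]
    - [18, [0, 0, 0], [-0.106, 0.489, -0.866]]
    - [18, [0, 0, 0], [-0.106, 0.489, -0.866]]
    - [18, [0, 0, 0], [-0.106, 0.489, -0.866]]
    - [18, [0, 0, 0], [-0.106, 0.489, -0.866]]

```text
clock: 21.2
eef_pos: [514.0, -408.6, 118.0]
tool_rot: [-2.829, -0.412, 1.107]
force: [0.6, -7.4, 25.1]
width: 21.1
gripper_force: 63.7
```

send_rows:
  series:
    - [18, [0, 0, 0], [-0.08, 0.37, -0.65]]
    - [18, [0, 0, 0], [0, 0, 0]]
    - [18, [0, 0, 0], [0, 0, 0]]

```text
clock: 21.58
eef_pos: [514.1, -408.5, 118.0]
tool_rot: [-2.804, -0.392, 1.048]
force: [-0.8, -7.6, 23.7]
width: 21.3
gripper_force: 67.4
```

```bash
python3 s.py
```

```text
21.575 [ 514.11689233 -408.52026556  117.99360412] [-0.77111933 -7.55175156 23.68419992] f.n 24.119550808186172 tq.n 1.7924445028430864 turn [ -7.87604721  35.61336083 -63.77884653] -73.46922871627972 out 27.224540462321716 q [ 0.87  1.03 -0.24  1.16 -0.1   1.38  0.29]
```

send_rows:
  series:
    - [18, [0.01, -0.05, 0.08], [0, 0, 0]]
    - [18, [0.01, -0.05, 0.08], [0, 0, 0]]
    - [18, [0.01, -0.03, 0.07], [0, 0, 0]]
    - [18, [0, 0, 0], [0, 0, 0]]
    - [50, [0, 0, 0], [0, 0, 0]]
    - [50, [0, 0, 0], [0, 0, 0]]
    - [50, [0, 0, 0], [0, 0, 0]]

```text
clock: 22.45
eef_pos: [513.7, -413.1, 125.6]
tool_rot: [-2.792, -0.393, 1.039]
force: [-0.1, -0.1, -0.1]
width: 50.3
gripper_force: 0.0
```

send_rows:
  series:
    - [50, [0.05, -0.22, 0.4], [0, 0, 0]]
    - [50, [0.08, -0.36, 0.64], [0, 0, 0]]
    - [50, [0.08, -0.36, 0.64], [0, 0, 0]]
    - [50, [0.08, -0.36, 0.64], [0, 0, 0]]
    - [50, [0, 0, 0], [0, 0, 0]]
    - [50, [0, 0, 0], [0, 0, 0]]

```text
clock: 23.2
eef_pos: [531.7, -490.7, 264.5]
tool_rot: [-2.793, -0.394, 1.04]
force: [0.4, -0.0, -0.8]
width: 50.2
gripper_force: 0.0
```

Run:
```python
from h import *
d=grab('wrist','w5');a=d['img'];b=grab('top','t5')['img'][180:320,180:430]
w=np.vstack([cv2.resize(a,(480,360)),cv2.resize(b,(480,240),interpolation=cv2.INTER_AREA)]); cv2.imwrite('pics/m5.png',w[:,:,::-1])
n=np.array([.1057,-.4887,.866]);C=np.array([511.4,-394.5,94.8]);h=(cloud(d)-C)@n
im=a.sum(2); m=(im<150)&(h>30)&(h<60); print(m.sum(),np.percentile(h[m],[50,90]))
```

```text
2801 [50.80495905 51.84347307]
```

View pics/m5.png

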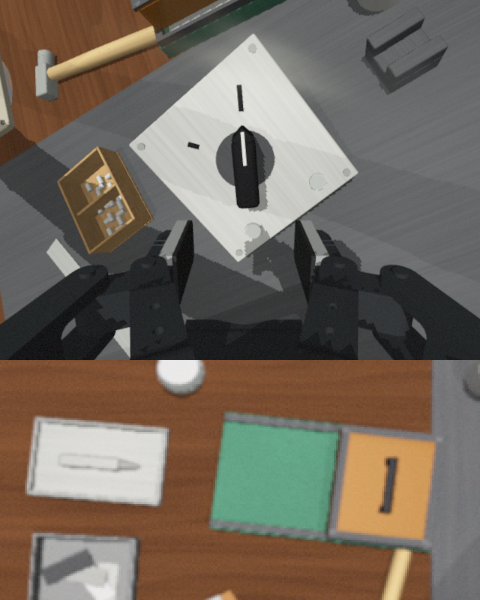

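The final view shows the knob up (bar face 50.8 mm out) with its nose at the long tick. The guard is against the station's end and the punch lies flat in the tray.

```bash
python3 -c "
from h import *
print(ctrl.finish_job())"
```

```text
the job is handed in; nothing more can be done
None
```

The job is handed in. The punch lies flat in the steel tray, the guard is shut against its stop, and the knob was pressed, turned to the long tick and has sprung back up. It took about 23 s.

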